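# Unhook the hanger from its rail bracket and bin the two parts

## Robot

A 6-joint arm with a two-finger parallel gripper is mounted at the origin on a cart in front of the work surface, level with it; the furniture and walls round the work are solid. World frame = base frame: x ahead of the robot, y to its left, z up, the work surface at z = 0. Lengths are in m, angles in rad, forces in N, time in s.
With the tool pointing down it reaches from about 0.3 to 0.875 m from the base axis. Payload 6.4 kg.
Tool frame: the origin (TCP) lies at the very end of the fingers, on their centre line; the grasp point (between the pads) lies 19 mm behind it (ctrl.hold_point_z is the distance from the TCP to the grasp point, in m); y points along the fingers, x is the direction in which the jaws open and shut, and the axes are right-handed (so a half turn about y gives the same grasp; the last joint's range is limited). The gripper opens to 85 mm and grips with 20 to 120 N. Pads are 22 mm wide; open, the fingers measure 114 mm over their backs; the gripper's body (76 mm by 85 mm) begins 54 mm behind the grasp point. The pads swing forward as they close: fully open they stand 13 mm farther back than shut.
Start: joints at [-1.488, 0.181, 1.607, -0, 1.354, -0.206], TCP at [0.164, -0.551, 0.21] pointing down, gripper open.
Joint ranges: [-2.99, 2.99], [-0.89, 2.07], [0.3, 2.58], [-1.14, 4.28], [0, 2.63], [-3.12, 3.12]. Speed limits (rad/s): [2.57, 2.57, 3.01, 3.14, 3.14, 3.14].

## Interface

Orientations are given as a unit quaternion [w, x, y, z].
In Python, from bench import ctrl, imaging gives the robot as it stands.
- The arm moves only by the shell command python3 -m jog 'ROWS'. ROWS is JSON, a list of rows, each a list of 3 entries, a list of its own where there are three numbers: the shift along the tool's x, y, z in cm, then the turn, a rotation vector about the tool's x, y, z in rad, then the finger opening in cm, from 0 to 8.54. A call has 1 to 12 rows; each row shifts and turns the pose as measured when the row begins, along the tool's axes as they then stand; what a row does not reach is not made up. A row lasts 1/12 s, in which the tool goes at most 41.7 mm and 7.16 degrees, less where a joint would pass 70% of its speed; a pose out of reach is approached as far as the arm can. A call is refused whole if a number of a shift passes 4.17 or a number of a turn 0.125, either way. A call with a gripper value outside its range is refused whole. The fingers move at their own pace and stop on an object; the grip force is fixed at half the most. Time passes only in rows, so rows that do not move let the fingers close. It gives the time, the measured TCP pose, the force and the opening at its end, in the units of the state.
- ctrl.get_obs(): the state, without advancing time (a new reading comes with each control period).
- imaging.camera(name): name is "scene" or "top" or "wrist"; returns a dict with "frame" (480x640x3 uint8, red, green, blue), "depth" (480x640 float32, m along the optical axis (not along the pixel's ray), 0 where there is no reading), "K" (3x3 intrinsics, pixels), "R" (3x3) and "t" (3): a world point X has camera coordinates R X + t. Camera axes: x right, y down, z forward; pixel columns grow to the right and rows downward; lengths in m; the calibration is good to about 2 mm. A picture is of the moment at which its call begins.
- ctrl.hand_in(): hands the job in, once; it reports no verdict.
The state is a dict: "time_s": time; "q": joint angles; "dq": joint speeds; "joint_efforts": joint torques, N m; "eef_pos": TCP position; "eef_rot": TCP orientation; "wrist_force": force on the tool from outside, world axes, zero at the start; "torque": the same for the moment, N m; "opening": opening from 0.0 (shut) to 1.0 (fully open).
Only numpy, scipy, OpenCV 4.12 (cv2) and the standard library are available. Lean on these libraries where they do the work, as an engineer would, in place of code of your own. Each camera call takes 0.05 s, during which the arm holds its last target. There are 200 camera calls.

## Task

A double hanger hook is still hooked into its slotted rail bracket. With the bracket staying on the bench, twist the hook a quarter turn so that its arms line up with the slot, lift it out and put it in the small bin, and lay the bracket on the floor of the large bin. Never hoist the two while they are hooked together.

Things in the scene. Friction and masses are not known exactly. Their poses are not given: they have to be found in the camera images.
- hook_mid (a point): Centre of the loose steel double hook (64 mm tall, 0.09 kg) that stands in the bracket: on its stem axis, 32 mm above its underside. z up the stem, y along the two arms (50 mm span, 8 mm wide, 6 mm high, tips upturned to 11 mm) at its foot. At the start the arms lie under both rails, across the slot; so resting it turns freely about z, either way. Turned 90 degrees (within 10) it lifts out.
- hook_tab (a point): Centre of the hook's grip tab at its top, 19 mm above hook_mid: a flat plate 10 mm thick (x), 28 mm wide (y), 26 mm tall, to be taken across its 10 mm. Axes as hook_mid. Pulled straight up at the start, the hook rises about 6 to 11 mm and catches the rails; raised 6 mm or more it can no longer turn, so turn it while it rests.
- bracket_mid (a point): Centre of the loose aluminium bracket (78 mm along x, 34 along y, 28 tall, 0.25 kg), 14 mm above its underside, z up: base plate 5 mm thick on which the hook stands, end walls 8 mm thick, two top rails along x (6 x 6 mm, underside 22 mm up) with a slot 22 mm wide (y), 62 mm long (x) between them for the hook's stem. Take it across its 34 mm width (y) at the middle once the hook is out.
- small_bin: The smaller of two low open grey bins, fixed to the bench: 100 x 100 mm outside, 30 mm tall, walls and floor 4 mm thick. Origin at the centre of its underside, z up. For the hook.
- large_bin: The larger of the two low open grey bins, fixed to the bench: 150 mm along x, 130 mm along y, 30 mm tall, walls and floor 4 mm thick. Origin at the centre of its underside, z up. For the bracket.
Mind the look-alikes: they are no part of the job. Leave any green look-alike of the part that bears bracket_mid alone.

How it is judged:
By the outcome, as a careful person would: the job done as asked, in the order asked, and still so for the second after the job is handed in, with the robot touching nothing.
It also fails if it takes over 64 s, if anything falls off the work surface, if the arm or the gripper's body presses on something with over 40 N, if the wrist force passes 120 N, or if a joint passes its speed limit or range.

## Working session

There is one attempt and no reset: what is moved stays moved. The work goes in short steps, Python scripts to look and compute and a shell command to move; the robot and the scene stay as the last step left them, time stands still between calls to the robot, and variables do not carry over. Pictures are saved under pics/ and viewed, about 8 in all and at most 12, crops included, and the job is handed in when it is done.

```bash
ls; mkdir -p pics; python3 - <<'E'
from bench import ctrl, imaging
import cv2,numpy as np
o=ctrl.get_obs();print({k:np.round(v,3).tolist() for k,v in o.items()},ctrl.hold_point_z)
for n in("scene","top"):
    d=imaging.camera(n);np.savez(f"{n}0.npz",**d);cv2.imwrite(f"pics/{n}0.png",d["frame"][:,:,::-1])
    print(n,d["K"].round(1).tolist(),d["R"].round(3).tolist(),d["t"].round(3).tolist())
E
```

```text
pics
{'time_s': 0.0, 'q': [-1.488, 0.182, 1.608, 0.0, 1.354, -0.206], 'dq': [0.0, 0.001, -0.001, 0.0, 0.001, -0.001], 'joint_efforts': [-0.0, -44.487, -35.134, -0.0, 0.009, 0.0], 'eef_pos': [0.164, -0.551, 0.21], 'eef_rot': [0.567, -0.566, 0.423, -0.422], 'wrist_force': [0.186, 0.283, 0.423], 'torque': [-0.031, -0.012, -0.003], 'opening': 0.999} 0.0187
scene [[538.2, 0.0, 321.5], [0.0, 538.2, 243.4], [0.0, 0.0, 1.0]] [[-0.458, -0.889, -0.004], [-0.6, 0.313, -0.736], [0.656, -0.335, -0.677]] [0.163, 0.383, 0.796]
top [[555.0, 0.0, 331.5], [0.0, 555.0, 242.3], [0.0, 0.0, 1.0]] [[-0.079, -0.997, -0.002], [-0.972, 0.077, -0.22], [0.22, -0.016, -0.975]] [-0.03, 0.505, 0.83]
```

View pics/top0.png

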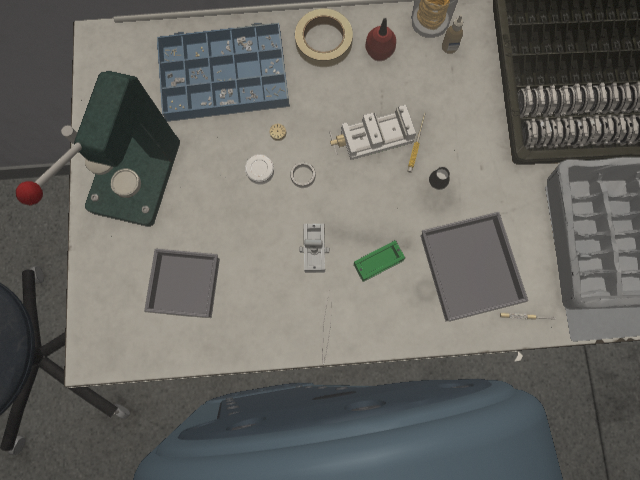

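View pics/scene0.png

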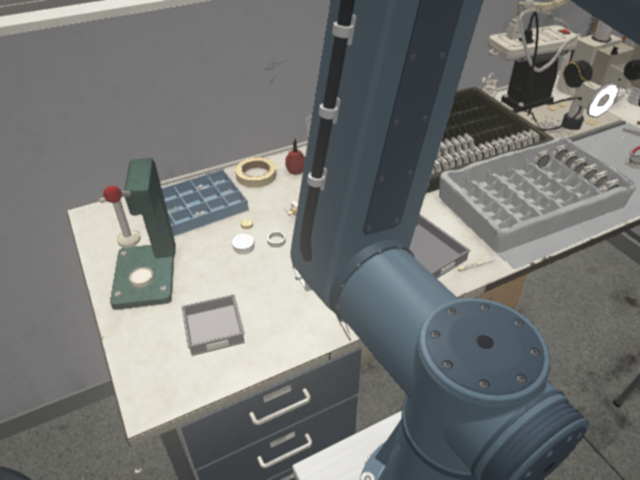

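Top view: the hook stands in the grey bracket at about (314,247). Possible mix-ups are the green look-alike at (380,261) and the small white vise at (378,132). The small bin is at (183,283) and the large bin at (473,266). In the scene view the arm hides the bracket. I choose (314,247) and check it in a close crop.

```bash
cat > h.py <<'E'
import numpy as np,cv2
def ray(d,uv,z):
    K,R,t=d["K"],d["R"],d["t"];C=-R.T@t
    r=R.T@np.linalg.solve(K,[uv[0],uv[1],1.]);return C+r*(z-C[2])/r[2]
def proj(d,X):
    p=d["K"]@(d["R"]@np.array(X)+d["t"]);return p[:2]/p[2]
def cloud(d):
    v,u=np.mgrid[:480,:640];z=d["depth"].astype(float)
    c=np.stack([(u-d["K"][0,2])/d["K"][0,0]*z,(v-d["K"][1,2])/d["K"][1,1]*z,z],-1)
    return (c-d["t"])@d["R"]
E
python3 - <<'E'
from h import *
d=np.load("top0.npz");P=cloud(d)
f=d["frame"];cv2.imwrite("pics/crop1.png",cv2.resize(f[205:295,260:380,::-1],None,fx=6.5,fy=6.5,interpolation=cv2.INTER_CUBIC))
def show(n,m):
    q=P[m];print(n,len(q),q.mean(0).round(4),cv2.minAreaRect((q[:,:2]*1000).astype(np.float32)))
print("bench z",np.median(P[205:295,340:350,2]))
box=np.zeros((480,640),bool);box[215:280,290:342]=1
dp=d["depth"]>0
for lo,hi in((.015,.035),(.036,.05),(.05,.08)):
    show((lo,hi),box&dp&(P[...,2]>lo)&(P[...,2]<hi))
for n,(a,b,c,e) in dict(small=(240,325,135,230),large=(205,325,410,535)).items():
    m=np.zeros_like(box);m[a:b,c:e]=1;m&=dp&(P[...,2]>.023)&(P[...,2]<.04);show(n,m)
E
```

```text
bench z 0.00012715189711954932
(0.015, 0.035) 512 [ 0.4994 -0.0411  0.0268] ((502.2510986328125, -40.22981262207031), (48.349395751953125, 78.27294921875), 86.20227813720703)
(0.036, 0.05) 22 [ 0.4949 -0.0415  0.0458] ((494.36181640625, -42.22031021118164), (20.86742401123047, 3.8594202995300293), 83.34194946289062)
(0.05, 0.08) 139 [ 0.4987 -0.0404  0.0666] ((499.97320556640625, -40.27734375), (27.07602310180664, 10.339227676391602), 82.44428253173828)
small 1027 [0.4603 0.1801 0.0301] ((459.5540771484375, 177.3295440673828), (105.50627899169922, 104.70075988769531), 80.14733123779297)
large 1448 [ 0.4512 -0.303   0.0303] ((450.3885498046875, -298.55523681640625), (154.93772888183594, 135.9645538330078), 9.303377151489258)
```

View pics/crop1.png

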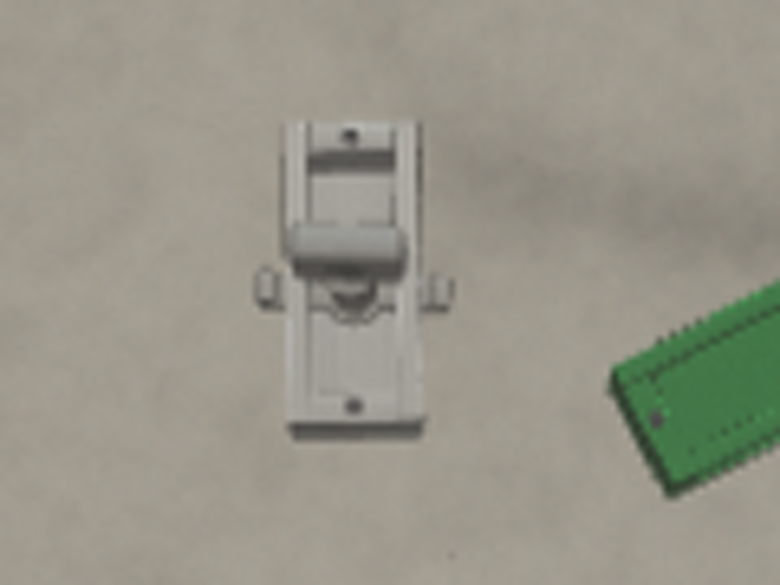

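The crop confirms it: grey bracket with the hook tab at crop (350,245) and the arm tips showing on both sides at (268,290) and (440,290). Green is the look-alike. Next I refine the angles and make the first approach.

```bash
python3 - <<'E'
from h import *
d=np.load("top0.npz");P=cloud(d);dp=d["depth"]>0
c=[ray(d,(260+u/6.5,205+v/6.5),.028)[:2]*1000 for u,v in((284,122),(421,122),(424,418),(289,420))]
c=np.array(c);print(c.round(1).tolist(),"mid",c.mean(0))
a=lambda p,q:np.degrees(np.arctan2(*(p-q)[::-1]))
print("x-axis",a(c[0],c[3]),a(c[1],c[2]),"y",a(c[0],c[1])-90,a(c[3],c[2])-90)
q=P[215:280,290:342][(P[215:280,290:342,2]>.064)];print("tabtop",q.mean(0),cv2.minAreaRect((q[:,:2]*1000).astype(np.float32)))
t=[ray(d,(260+u/6.5,205+v/6.5),.016)[:2]*1000 for u,v in((268,287),(440,290))];print("arms",t,a(t[0],t[1])-90)
E
python3 -m jog '[[[0,0,0],[0,-0.115,0],8.5],[[0,0,0],[0,-0.115,0],8.5],[[0,0,0],[0,-0.115,0],8.5],[[0,0,0],[0,-0.115,0],8.5],[[0,0,0],[0,-0.115,0],8.5],[[0,0,0],[0,-0.115,0],8.5],[[0,0,0],[0,-0.115,0],8.5],[[0,0,0],[0,-0.115,0],8.5],[[0,0,0],[0,-0.115,0],8.5],[[0,0,0],[0,-0.115,0],8.5],[[0,0,0],[0,0,0],8.5],[[0,0,0],[0,0,0],8.5]]'
```

```text
[[542.0, -27.1], [539.3, -62.1], [462.7, -57.0], [464.9, -23.2]] mid [502.23786232 -42.33365099]
x-axis -2.951430942433742 -3.7985314465146383 y -4.536926849925564 -3.6682918592725144
tabtop [ 0.47465596 -0.04258354  0.17887294] ((406.29107666015625, -41.38471984863281), (200.6696319580078, 27.296175003051758), 0.6959843635559082)
arms [array([501.94843439, -19.70649605]), array([497.68023191, -63.60286352])] -5.553617660914355
time_s: 1.1
eef_pos: [0.1634, -0.5461, 0.203]
eef_rot: [0.712, -0.701, 0.028, -0.027]
wrist_force: [0.2, 0.5, 0.7]
opening: 0.991
```

```bash
cat >> h.py <<'E'
def rel(target,yaw=None):
    "tool-axis shift in cm, turn about tool y, to reach TCP target with tool x at yaw deg"
    from bench import ctrl
    from scipy.spatial.transform import Rotation as Ro
    o=ctrl.get_obs();w=o["eef_rot"];R=Ro.from_quat([w[1],w[2],w[3],w[0]]).as_matrix()
    now=np.degrees(np.arctan2(R[1,0],R[0,0]))
    print("t",o["time_s"],"pos",np.round(o["eef_pos"],4),"yaw",now.round(2),"tooly",R[:,1].round(3),"q",np.round(o["q"],2),"F",np.round(o["wrist_force"],1),"op",o["opening"])
    print("shift cm",(R.T@(np.array(target)-o["eef_pos"])*100).round(2),"turn y",None if yaw is None else np.radians(now-yaw).round(3))
E
python3 -m jog '[[[2,-0.05,3.5],[0,0,0],6],[[2,-0.05,3.5],[0,0,0],6],[[2,-0.05,3.5],[0,0,0],6],[[2,-0.05,3.5],[0,0,0],6],[[2,-0.05,3.5],[0,0,0],6],[[2,-0.05,3.5],[0,0,0],6],[[2,-0.05,3.5],[0,0,0],6],[[2,-0.05,3.5],[0,0,0],6],[[2,-0.05,3.5],[0,0,0],6],[[2,-0.05,3.5],[0,0,0],6],[[2,-0.05,3.5],[0,0,0],6],[[0,0,0],[0,0,0],6]]'
python3 - <<'E'
from h import *
rel([.5,-.041,.12],-6.5)
E
```

```text
time_s: 2.1
eef_pos: [0.4266, -0.1722, 0.2117]
eef_rot: [0.711, -0.7, 0.048, -0.048]
wrist_force: [0.4, -0.3, 0.9]
opening: 0.705
t 2.1 pos [ 0.4266 -0.1722  0.2117] yaw -7.72 tooly [ 0.001  0.015 -1.   ] q [-0.65 -0.08  1.88  0.01  1.35 -0.52] F [ 0.4 -0.3  0.9] op 0.7046167757210968
shift cm [ 5.52  9.38 13.84] turn y -0.021
```

```bash

python3 -m jog '[[[1.1,0,2.8],[-0.015,-0.02,0],6],[[1.1,0,2.8],[0,0,0],6],[[1.1,0.8,2.8],[0,0,0],6],[[1.1,0.8,2.8],[0,0,0],6],[[1.0,2,2.6],[0,0,0],6],[[0,2,0],[0,0,0],6],[[0,2,0],[0,0,0],6],[[0,1,0],[0,0,0],6],[[0,0,0],[0,0,0],6],[[0,0,0],[0,0,0],6]]'
python3 - <<'E'
from h import *
rel([.5,-.041,.037],-6.5)
from bench import imaging
for n in("wrist","scene"):
    d=imaging.camera(n);np.savez(n+"1.npz",**d);cv2.imwrite(f"pics/{n}1.png",d["frame"][:,:,::-1])
E
```

```text
time_s: 2.93
eef_pos: [0.5023, -0.0346, 0.1242]
eef_rot: [-0.704, 0.706, -0.049, 0.051]
wrist_force: [0.1, -0.2, -0.3]
opening: 0.702
t 2.9333 pos [ 0.5023 -0.0346  0.1242] yaw -8.11 tooly [ 0.003 -0.003 -1.   ] q [-0.3   0.12  1.87 -0.    1.15 -0.16] F [ 0.1 -0.2 -0.3] op 0.7018512295490085
shift cm [-0.17  8.72 -0.64] turn y -0.028
```

View pics/wrist1.png

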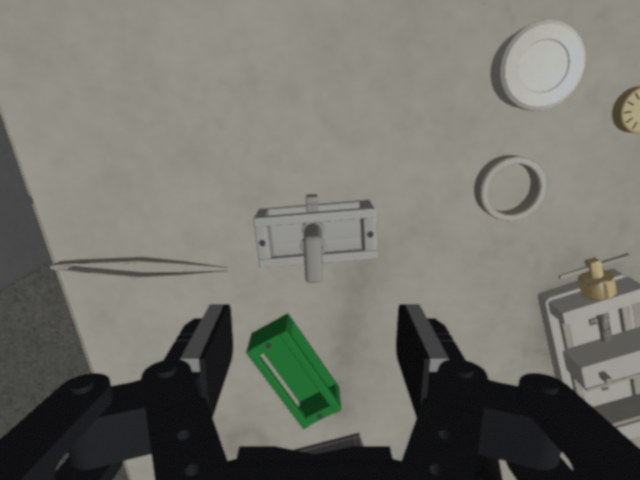

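The wrist view shows the tab between the fingers' line at (314,255), the bracket around (315,235) and the green look-alike clear at (295,370). I'll measure again from this closer view.

```bash
python3 - <<'E'
from h import *
d=np.load("wrist1.npz");P=cloud(d);box=np.zeros((480,640),bool);box[185:295,245:390]=1
box&=d["depth"]>0
for lo,hi in((.025,.031),(.066,.073)):
    m=box&(P[...,2]>lo)&(P[...,2]<hi);q=(P[m]*1000);print(lo,len(q),q.mean(0),cv2.minAreaRect(q[:,:2].astype(np.float32)))
for X in((.5,-.041,.069),(.502,-.042,.028)):print(proj(d,X))
f=np.array([ray(d,p,.028)[:2]*1000 for p in((255,220),(375,208),(377,257),(259,266))]);print(f.round(1).tolist(),f.mean(0),cv2.minAreaRect(f.astype(np.float32)))
E
```

```text
0.025 2792 [503.57513634 -36.72533658  26.67129617] ((503.0135803222656, -38.267333984375), (34.50597381591797, 77.91361999511719), 86.57560729980469)
0.066 775 [501.17025813 -37.17979621  67.70339122] ((501.14111328125, -37.58696746826172), (27.15040397644043, 9.94680404663086), 83.55030059814453)
[311.91080702 266.85018498]
[315.32598727 244.844964  ]
[[466.5, -20.2], [542.5, -23.2], [540.6, -56.0], [463.4, -51.2]] [503.26402253 -37.6389407 ] ((502.9632873535156, -37.3212890625), (32.80113983154297, 77.30402374267578), 86.62371826171875)
```

```bash

python3 -m jog '[[[-0.1,2,-0.4],[0,-0.028,0],4],[[0,2,0],[0,0,0],4],[[0,2,0],[0,0,0],4],[[0,1.5,0],[0,0,0],4],[[0,1,0],[0,0,0],4],[[0,0,0],[0,0,0],4],[[0,0,0],[0,0,0],4]]'
python3 - <<'E'
from h import *
rel([.501,-.039,.038],-6.45)
E
```

```text
time_s: 3.62
eef_pos: [0.5104, -0.0455, 0.0475]
eef_rot: [-0.703, 0.709, -0.034, 0.051]
wrist_force: [0.0, -0.3, 0.3]
opening: 0.47
t 3.6167 pos [ 0.5104 -0.0455  0.0475] yaw -6.9 tooly [ 0.024 -0.011 -1.   ] q [-0.32  0.24  1.9  -0.    0.97 -0.2 ] F [ 0.  -0.3  0.3] op 0.47042147591071204
shift cm [-1.04  0.92  0.54] turn y -0.008
```

```bash

python3 -m jog '[[[-0.5,0,0.3],[0.008,-0.008,0.025],4],[[-0.5,0,0.25],[0,0,0],4],[[0,0,0],[0,0,0],4],[[0,0,0],[0,0,0],4]]'
python3 - <<'E'
from h import *
rel([.501,-.039,.038],-6.45)
E
```

```text
time_s: 3.95
eef_pos: [0.5038, -0.0401, 0.0518]
eef_rot: [-0.705, 0.707, -0.038, 0.042]
wrist_force: [-0.1, -0.8, 0.1]
opening: 0.469
t 3.95 pos [ 0.5038 -0.0401  0.0518] yaw -6.52 tooly [ 0.006 -0.002 -1.   ] q [-0.31  0.23  1.9   0.    1.   -0.2 ] F [-0.1 -0.8  0.1] op 0.468740361981452
shift cm [-0.3   1.37  0.08] turn y -0.001
```

```bash

python3 -m jog '[[[-0.2,0.7,0.05],[0,0,0.006],4],[[-0.1,0.6,0.03],[0,0,0],4],[[0,0,0],[0,0,0],4],[[0,0,0],[0,0,0],4]]'
python3 - <<'E'
from h import *
rel([.501,-.039,.038],-6.45)
E
```

```text
time_s: 4.28
eef_pos: [0.5018, -0.0391, 0.039]
eef_rot: [-0.705, 0.707, -0.039, 0.042]
wrist_force: [0.6, 0.3, 0.6]
opening: 0.472
t 4.2833 pos [ 0.5018 -0.0391  0.039 ] yaw -6.52 tooly [ 0.004 -0.003 -1.   ] q [-0.31  0.25  1.91 -0.    0.97 -0.2 ] F [0.6 0.3 0.6] op 0.47167147282610916
shift cm [-0.08  0.1   0.  ] turn y -0.001
```

```bash

python3 -m jog '[[[-0.1,0,0],[0,0,0],0.5],[[0,0,0],[0,0,0],0.5],[[0,0,0],[0,0,0],0.5],[[0,0,0],[0,0,0],0.5],[[0,0,0],[0,0,0],0.5],[[0,0,0],[0,0,0],0.5],[[0,0,0],[0,0,0],0.5],[[0,0,0],[0,0,0],0.5]]'
python3 - <<'E'
from h import *
rel([.501,-.039,.038],-3.5+90)
E
```

```text
time_s: 4.95
eef_pos: [0.5006, -0.039, 0.0386]
eef_rot: [-0.705, 0.707, -0.039, 0.041]
wrist_force: [0.6, 0.6, 0.2]
opening: 0.094
t 4.95 pos [ 0.5006 -0.039   0.0386] yaw -6.53 tooly [ 0.003 -0.002 -1.   ] q [-0.31  0.25  1.92 -0.    0.97 -0.2 ] F [0.6 0.6 0.2] op 0.09414393997712854
shift cm [0.04 0.06 0.  ] turn y -1.624
```

```bash

python3 -m jog '[[[0,0,0],[0,0.08,0],0.5],[[0,0,0],[0,0.08,0],0.5],[[0,0,0],[0,0.08,0],0.5],[[0,0,0],[0,0.08,0],0.5],[[0,0,0],[0,0.08,0],0.5],[[0,0,0],[0,0.08,0],0.5]]'
python3 - <<'E'
from h import *
rel([.5006,-.039,.0386],-93.5)
E
```

```text
time_s: 5.45
eef_pos: [0.5004, -0.0393, 0.0386]
eef_rot: [-0.673, 0.675, -0.212, 0.215]
wrist_force: [-0.9, -0.1, -0.1]
opening: 0.09
t 5.45 pos [ 0.5004 -0.0393  0.0386] yaw -35.14 tooly [ 0.003 -0.003 -1.   ] q [-0.31  0.25  1.92 -0.    0.97  0.3 ] F [-0.9 -0.1 -0.1] op 0.08988535812243079
shift cm [0.   0.   0.04] turn y 1.019
```

Clean, with almost no force. Continuing the turn.

```bash

python3 -m jog '[[[0,0,0],[0,0.09,0],0.5],[[0,0,0],[0,0.09,0],0.5],[[0,0,0],[0,0.09,0],0.5],[[0,0,0],[0,0.09,0],0.5],[[0,0,0],[0,0.09,0],0.5],[[0,0,0],[0,0.09,0],0.5],[[0,0,0],[0,0.09,0],0.5],[[0,0,0],[0,0.09,0],0.5],[[0,0,0],[0,0.09,0],0.5],[[0,0,0],[0,0.09,0],0.5],[[0,0,0],[0,0.09,0],0.5],[[0,0,0],[0,0,0],0.5]]'
python3 - <<'E'
from h import *
rel([.5006,-.039,.0386],-93.5)
from bench import imaging
d=imaging.camera("wrist");np.savez("wrist2.npz",**d);cv2.imwrite("pics/wrist2.png",d["frame"][:,:,::-1])
E
```

```text
time_s: 6.45
eef_pos: [0.4998, -0.04, 0.0387]
eef_rot: [-0.477, 0.479, -0.52, 0.523]
wrist_force: [-0.9, -0.0, -0.1]
opening: 0.089
t 6.45 pos [ 0.4998 -0.04    0.0387] yaw -94.95 tooly [ 0.001 -0.004 -1.   ] q [-0.31  0.25  1.92 -0.    0.97  1.35] F [-0.9 -0.  -0.1] op 0.0891120506222547
shift cm [-0.11  0.01  0.07] turn y -0.025
```

View pics/wrist2.png

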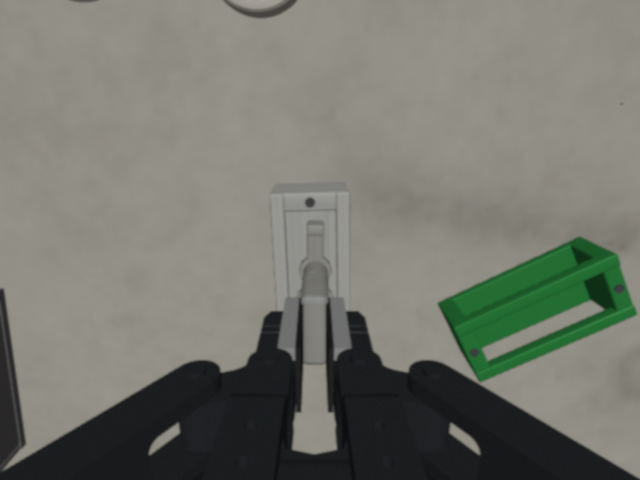

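The picture shows the arm at (316,235) lined up along the slot (287–338 px), the bracket has not turned. Lift straight up.

```bash

python3 -m jog '[[[0,-0.5,0],[0,0,0],0.5],[[0,-0.5,0],[0,0,0],0.5],[[0,-0.5,0],[0,0,0],0.5],[[0,-0.6,0],[0,0,0],0.5],[[0,-0.6,0],[0,0,0],0.5],[[0,0,0],[0,0,0],0.5]]'
python3 - <<'E'
from h import *
rel([.460,.1790,.12])
from bench import imaging
d=imaging.camera("wrist");np.savez("wrist3.npz",**d);cv2.imwrite("pics/wrist3.png",d["frame"][:,:,::-1])
P=cloud(d);s=P[185:280,270:352,2];print(np.percentile(s[d["depth"][185:280,270:352]>0],[5,25,50,75,95]).round(4))
print(P[200,275:350:8,2].round(3))
E
```

```text
time_s: 7.0
eef_pos: [0.4995, -0.0397, 0.0684]
eef_rot: [-0.481, 0.482, -0.517, 0.519]
wrist_force: [-0.8, 0.1, -0.3]
opening: 0.098
t 7.0 pos [ 0.4995 -0.0397  0.0684] yaw -94.15 tooly [ 0.001 -0.004 -1.   ] q [-0.31  0.2   1.9  -0.    1.04  1.33] F [-0.8  0.1 -0.3] op 0.09787904068340499
shift cm [-21.51  -5.25  -5.52] turn y None
[-0.0016  0.0037  0.0257  0.0274  0.045 ]
[-0.     0.027  0.004  0.005  0.005  0.004  0.004  0.004  0.027 -0.001]
```

View pics/wrist3.png

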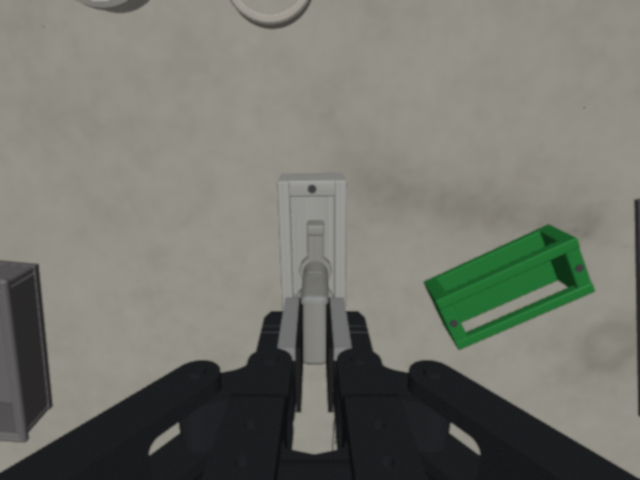

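The hook is out: it kept its place in the view while the bracket shrank, and the rails still read 0.027 m. Raise it and carry it to the small bin.

```bash

python3 -m jog '[[[0,-2,0],[0,0,0],0.5],[[0,-2,0],[0,0,0],0.5],[[0,-1,0],[0,0,0],0.5],[[-1.5,0,-0.5],[0,0,0],0.5],[[-3,0,-0.8],[0,0,0],0.5],[[-3,0,-0.8],[0,0,0],0.5],[[-3,0,-0.8],[0,0,0],0.5],[[-3,0,-0.8],[0,0,0],0.5],[[-3,0,-0.8],[0,0,0],0.5],[[-3,0,-0.8],[0,0,0],0.5],[[-1,0,-0.3],[0,0,0],0.5],[[0,0,0],[0,0,0],0.5]]'
python3 - <<'E'
from h import *
rel([.459,.178,.06])
E
```

```text
time_s: 8.05
eef_pos: [0.4568, 0.1759, 0.1188]
eef_rot: [-0.48, 0.481, -0.517, 0.521]
wrist_force: [-0.6, -0.7, 0.3]
opening: 0.092
t 8.05 pos [0.4568 0.1759 0.1188] yaw -94.39 tooly [ 0.003 -0.004 -1.   ] q [ 0.13  0.1   1.9  -0.01  1.14  1.78] F [-0.6 -0.7  0.3] op 0.09216215670040903
shift cm [-0.25  5.88  0.18] turn y None
```

```bash

python3 -m jog '[[[-0.2,1.5,0.2],[0,0,0],0.5],[[0,2,0],[0,0,0],0.5],[[0,2,0],[0,0,0],0.5],[[0,1.5,0],[0,0,0],0.5],[[0,0.5,0],[0,0,0],0.5],[[0,0,0],[0,0,0],0.5],[[0,0,0],[0,0,0],0.5]]'
python3 - <<'E'
from h import *
rel([.459,.178,.038])
E
```

```text
time_s: 8.63
eef_pos: [0.4614, 0.1747, 0.0417]
eef_rot: [-0.482, 0.481, -0.515, 0.521]
wrist_force: [-0.4, 0.7, -1.2]
opening: 0.095
t 8.6333 pos [0.4614 0.1747 0.0417] yaw -94.25 tooly [ 0.007 -0.005 -1.   ] q [ 0.13  0.23  1.94 -0.01  0.97  1.77] F [-0.4  0.7 -1.2] op 0.09460420001808804
shift cm [-0.31  0.36 -0.26] turn y None
```

```bash

python3 -m jog '[[[0,0.25,0],[0.007,0,-0.004],0.5],[[0,0.15,0],[0,0,0],0.5],[[0,0,0],[0,0,0],0.5],[[0,0,0],[0,0,0],0.5]]'
python3 - <<'E'
from h import *
rel([.459,.178,.038])
E
```

```text
time_s: 8.97
eef_pos: [0.4639, 0.1741, 0.0402]
eef_rot: [-0.483, 0.478, -0.511, 0.526]
wrist_force: [-0.3, -0.1, -0.5]
opening: 0.088
t 8.9667 pos [0.4639 0.1741 0.0402] yaw -94.32 tooly [ 0.019 -0.01  -1.   ] q [ 0.13  0.23  1.94 -0.02  0.96  1.78] F [-0.3 -0.1 -0.5] op 0.08807365571255812
shift cm [-0.36  0.2  -0.53] turn y None
```

```bash

python3 -m jog '[[[-0.2,0.1,-0.3],[-0.019,0,0.009],0.5],[[-0.1,0.1,-0.2],[0,0,0],0.5],[[0,0,0],[0,0,0],0.5],[[0,0,0],[0,0,0],0.5]]'
python3 - <<'E'
from h import *
rel([.459,.178,.038])
E
```

```text
time_s: 9.3
eef_pos: [0.4599, 0.1782, 0.0394]
eef_rot: [0.482, -0.48, 0.519, -0.518]
wrist_force: [-1.0, -0.4, -0.9]
opening: 0.093
t 9.3 pos [0.4599 0.1782 0.0394] yaw -94.29 tooly [ 0.001  0.002 -1.   ] q [0.13 0.23 1.94 0.   0.97 1.77] F [-1.  -0.4 -0.9] op 0.09313779166324443
shift cm [ 0.02  0.14 -0.09] turn y None
```

Down the last millimetre or so, open to 3 cm, then rise.

```bash

python3 -m jog '[[[0,0.12,0],[0,0,0],0.5],[[0,0.05,0],[0,0,0],0.5],[[0,0,0],[0,0,0],2.5],[[0,0,0],[0,0,0],2.5],[[0,0,0],[0,0,0],2.5],[[0,0,0],[0,0,0],3],[[0,0,0],[0,0,0],3],[[0,0,0],[0,0,0],3]]'
python3 -m jog '[[[0,-0.5,0],[0,0,0],3],[[0,-1,0],[0,0,0],3],[[0,-2,0],[0,0,0],3],[[0,-2,0],[0,0,0],3],[[0,-2,0],[0,0,0],3],[[0,-2,0],[0,0,0],3],[[0,-1,0],[0,0,0],3],[[0,0,0],[0,0,0],3]]'
python3 - <<'E'
from h import *
rel([.502,-.0395,.15],-93.5)
from bench import imaging
for n in("wrist","top"):
    d=imaging.camera(n);np.savez(n+"4.npz",**d);cv2.imwrite(f"pics/{n}4.png",d["frame"][:,:,::-1])
E
```

```text
time_s: 9.97
eef_pos: [0.4605, 0.1783, 0.038]
eef_rot: [-0.482, 0.48, -0.518, 0.518]
wrist_force: [0.7, 0.8, -0.1]
opening: 0.351
time_s: 10.63
eef_pos: [0.4596, 0.178, 0.1516]
eef_rot: [-0.482, 0.48, -0.518, 0.518]
wrist_force: [0.9, -0.3, -0.8]
opening: 0.351
t 10.6333 pos [0.4596 0.178  0.1516] yaw -94.27 tooly [ 0.002  0.002 -1.   ] q [0.13 0.06 1.87 0.   1.21 1.77] F [ 0.9 -0.3 -0.8] op 0.35124850158422527
shift cm [21.37  0.13  5.85] turn y -0.013
```

View pics/wrist4.png

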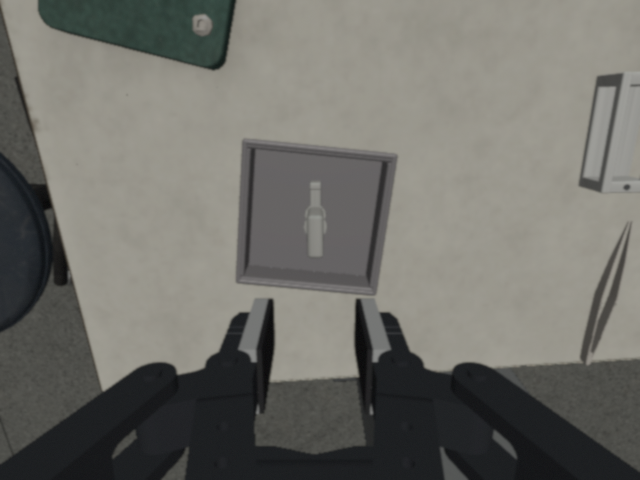

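The wrist view shows the hook standing in the middle of the small bin at (315,220). Now back over the bracket.

```bash

python3 -m jog '[[[1.5,0,0.4],[0,-0.013,0],6],[[3,0,0.8],[0,0,0],6],[[3,0,0.8],[0,0,0],6],[[3,0,0.8],[0,0,0],6],[[3,0,0.8],[0,0,0],6],[[3,0,0.8],[0,0,0],6],[[3,0,0.8],[0,0,0],6],[[1.5,0,0.5],[0,0,0],6],[[0,0,0],[0,0,0],6],[[0,0,0],[0,0,0],6]]'
python3 - <<'E'
from h import *
from bench import imaging
d=imaging.camera("wrist");np.savez("wrist5.npz",**d);P=cloud(d)
u,v=proj(d,(.502,-.0395,.028)).astype(int);print(u,v)
m=np.zeros((480,640),bool);m[v-80:v+80,u-70:u+70]=1
f=d["frame"].astype(int);m&=(d["depth"]>0)&(P[...,2]>.024)&(P[...,2]<.032)&(abs(f[...,1]-f[...,0])<25)
q=P[m]*1000;print(len(q),q.mean(0),cv2.minAreaRect(q[:,:2].astype(np.float32)))
r=cv2.minAreaRect(q[:,:2].astype(np.float32))[0];c=.001*np.array(r)
rel([c[0],c[1],.05],-93.5)
E
```

```text
time_s: 11.57
eef_pos: [0.4939, -0.0422, 0.133]
eef_rot: [0.481, -0.49, 0.522, -0.506]
wrist_force: [-1.2, -0.2, -0.1]
opening: 0.703
311 212
2966 [505.29126234 -38.53454394  26.77845174] ((502.8356018066406, -38.37979507446289), (34.05553436279297, 78.0775375366211), 86.63451385498047)
t 11.6167 pos [ 0.4937 -0.0419  0.1328] yaw -93.28 tooly [-0.025  0.007 -1.   ] q [-0.32  0.11  1.86 -0.    1.2   1.3 ] F [-0.7 -0.6 -0.5] op 0.704574492046224
shift cm [-0.36  8.26  1.11] turn y 0.004
```

```bash

python3 -m jog '[[[-0.3,0.5,0.9],[0.025,0,-0.006],6],[[0,1.8,0],[0,0,0],6],[[0,1.8,0],[0,0,0],6],[[0,1.8,0],[0,0,0],6],[[0,1.5,0],[0,0,0],6],[[0,0.7,0],[0,0,0],6],[[0,0,0],[0,0,0],6],[[0,0,0],[0,0,0],6]]'
python3 - <<'E'
from h import *
rel([.5028,-.0388,.004],-93.4)
E
```

```text
time_s: 12.28
eef_pos: [0.4989, -0.0283, 0.0456]
eef_rot: [0.488, -0.489, 0.514, -0.51]
wrist_force: [-0.3, -0.4, -0.2]
opening: 0.703
t 12.2833 pos [ 0.4989 -0.0283  0.0456] yaw -92.68 tooly [-0.005  0.003 -1.   ] q [-0.3   0.24  1.91  0.    1.    1.32] F [-0.3 -0.4 -0.2] op 0.7026813605252802
shift cm [1.04 4.15 0.46] turn y 0.013
```

```bash

python3 -m jog '[[[0.6,0,0.25],[0.005,0.013,-0.003],6],[[0.45,0,0.2],[0,0,0],6],[[0,0,0],[0,0,0],6],[[0,0.8,0],[0,0,0],6],[[0,0.8,0],[0,0,0],6],[[0,0,0],[0,0,0],6]]'
python3 - <<'E'
from h import *
rel([.5028,-.0388,.004],-93.4)
E
```

```text
time_s: 12.78
eef_pos: [0.5065, -0.0406, 0.0323]
eef_rot: [-0.486, 0.483, -0.512, 0.517]
wrist_force: [-0.7, -0.2, 0.0]
opening: 0.703
t 12.7833 pos [ 0.5065 -0.0406  0.0323] yaw -93.45 tooly [ 0.008 -0.003 -1.   ] q [-0.31  0.27  1.91 -0.    0.96  1.32] F [-0.7 -0.2  0. ] op 0.7032251669142238
shift cm [-0.16  2.83 -0.4 ] turn y -0.001
```

```bash

python3 -m jog '[[[-0.15,0.3,-0.35],[-0.008,0,0.003],6],[[0,0.9,0],[0,0,0],6],[[0,0.8,0],[0,0,0],6],[[0,0.5,0],[0,0,0],6],[[0,0.2,0],[0,0,0],6],[[0,0,0],[0,0,0],6]]'
python3 - <<'E'
from h import *
rel([.5028,-.0388,.004],-93.4)
E
```

```text
time_s: 13.28
eef_pos: [0.5016, -0.0384, 0.001]
eef_rot: [0.484, -0.485, 0.516, -0.514]
wrist_force: [0.5, 0.0, 0.5]
opening: 0.702
t 13.2833 pos [ 0.5016 -0.0384  0.001 ] yaw -93.48 tooly [-0.003  0.002 -1.   ] q [-0.31  0.33  1.92  0.    0.9   1.32] F [0.5 0.  0.5] op 0.7021585336433267
shift cm [ 0.03 -0.3   0.13] turn y -0.001
```

Raise 3 mm and close.

```bash

python3 -m jog '[[[0,-0.3,0.1],[0,0,0],6],[[0,0,0],[0,0,0],6],[[0,0,0],[0,0,0],4.2],[[0,0,0],[0,0,0],3.8],[[0,0,0],[0,0,0],2.5],[[0,0,0],[0,0,0],2.5],[[0,0,0],[0,0,0],2.5],[[0,0,0],[0,0,0],2.5],[[0,0,0],[0,0,0],2.5],[[0,0,0],[0,0,0],2.5]]'
python3 - <<'E'
from h import *
rel([.5028,-.0388,.004],-93.4)
E
```

```text
time_s: 14.12
eef_pos: [0.5031, -0.0386, 0.0052]
eef_rot: [0.484, -0.485, 0.516, -0.514]
wrist_force: [-1.4, -0.8, 0.1]
opening: 0.354
t 14.1167 pos [ 0.5031 -0.0386  0.0052] yaw -93.45 tooly [-0.003  0.002 -1.   ] q [-0.31  0.32  1.91  0.    0.91  1.32] F [-1.4 -0.8  0.1] op 0.35410165378867203
shift cm [ 0.03  0.12 -0.03] turn y -0.001
```

```bash

python3 -m jog '[[[0,0,0],[0,0,0],2],[[0,0,0],[0,0,0],2],[[0,-0.7,0],[0,0,0],2],[[0,-1.5,0],[0,0,0],2],[[0,-2,0],[0,0,0],2],[[0,-2,0],[0,0,0],2],[[0,-2,0],[0,0,0],2],[[0,-1,0],[0,0,0],2],[[0,0,0],[0,0,0],2]]'
python3 - <<'E'
from h import *
rel([.4505,-.2995,.10],-93.4)
from bench import imaging
d=imaging.camera("wrist");cv2.imwrite("pics/wrist6.png",d["frame"][:,:,::-1])
E
```

```text
time_s: 14.87
eef_pos: [0.4997, -0.0374, 0.0996]
eef_rot: [0.483, -0.486, 0.519, -0.511]
wrist_force: [0.5, 0.3, -2.8]
opening: 0.346
t 14.8667 pos [ 0.4997 -0.0374  0.0996] yaw -93.47 tooly [-0.011  0.005 -1.   ] q [-0.31  0.16  1.88  0.    1.12  1.32] F [ 0.5  0.3 -2.8] op 0.34615807211753935
shift cm [26.46 -0.11 -3.33] turn y -0.001
```

View pics/wrist6.png

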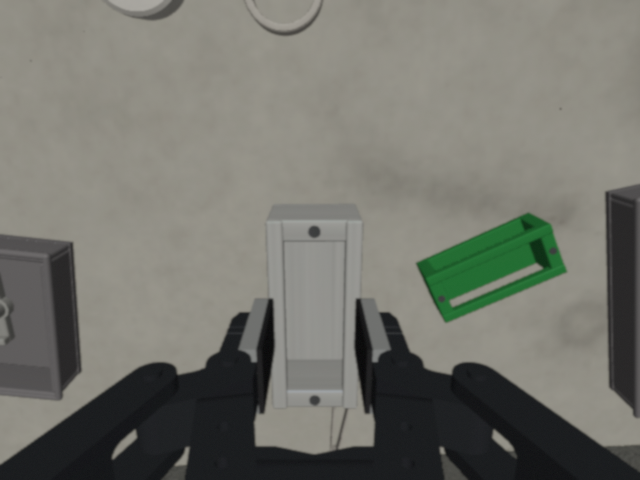

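The bracket is held level between the pads, with its centre at (314,310) in the view. Carry it to the large bin.

```bash

python3 -m jog '[[[1.5,0,-0.3],[0.011,0,-0.004],2],[[3,0,-0.4],[0,0,0],2],[[3,0,-0.4],[0,0,0],2],[[3,0,-0.4],[0,0,0],2],[[3,0,-0.4],[0,0,0],2],[[3,0,-0.4],[0,0,0],2],[[3,0,-0.4],[0,0,0],2],[[3,0,-0.4],[0,0,0],2],[[2.5,0,-0.2],[0,0,0],2],[[1,0,-0.1],[0,0,0],2],[[0,0,0],[0,0,0],2],[[0,0,0],[0,0,0],2]]'
python3 - <<'E'
from h import *
rel([.4505,-.2995,.012],-93.4)
E
```

```text
time_s: 15.92
eef_pos: [0.4388, -0.2986, 0.0812]
eef_rot: [0.485, -0.486, 0.522, -0.506]
wrist_force: [0.1, -0.3, -3.6]
opening: 0.348
t 15.9167 pos [ 0.4388 -0.2986  0.0812] yaw -93.32 tooly [-0.017  0.015 -1.   ] q [-0.82  0.26  1.8  -0.    1.11  0.81] F [ 0.1 -0.3 -3.6] op 0.3480109885218899
shift cm [0.12 6.9  1.3 ] turn y 0.001
```

```bash

python3 -m jog '[[[0,0,0.6],[0.018,0,-0.014],2],[[0,0,0.4],[0,0,0],2],[[0,1.2,0],[0,0,0],2],[[0,1.5,0],[0,0,0],2],[[0,1.5,0],[0,0,0],2],[[0,1,0],[0,0,0],2],[[0,0.5,0],[0,0,0],2],[[0,0,0],[0,0,0],2]]'
python3 - <<'E'
from h import *
rel([.4505,-.2995,.0095],-93.4)
E
```

```text
time_s: 16.58
eef_pos: [0.4538, -0.2883, 0.0211]
eef_rot: [-0.489, 0.487, -0.511, 0.512]
wrist_force: [-0.7, -0.2, -3.0]
opening: 0.347
t 16.5833 pos [ 0.4538 -0.2883  0.0211] yaw -92.69 tooly [ 0.003  0.002 -1.   ] q [-0.79  0.35  1.83  0.    0.96  0.83] F [-0.7 -0.2 -3. ] op 0.3470689647966818
shift cm [ 1.13  1.16 -0.28] turn y 0.012
```

```bash

python3 -m jog '[[[0.5,0,-0.2],[-0.003,0.012,0],2],[[0.4,0.3,0],[0,0,0],2],[[0,0.4,0],[0,0,0],2],[[0,0.2,0],[0,0,0],2],[[0,0,0],[0,0,0],2],[[0,0,0],[0,0,0],2]]'
python3 - <<'E'
from h import *
rel([.4505,-.2995,.0095],-93.4)
E
```

```text
time_s: 17.08
eef_pos: [0.453, -0.299, 0.0137]
eef_rot: [-0.485, 0.485, -0.514, 0.515]
wrist_force: [0.0, 0.2, -2.8]
opening: 0.351
t 17.0833 pos [ 0.453  -0.299   0.0137] yaw -93.39 tooly [ 0.002 -0.001 -1.   ] q [-0.8   0.37  1.82  0.    0.95  0.83] F [ 0.   0.2 -2.8] op 0.35125407956088955
shift cm [ 0.07  0.42 -0.24] turn y 0.0
```

```bash

python3 -m jog '[[[0,0.25,0],[0,0,0],2],[[0,0.1,0],[0,0,0],2],[[0,0.05,0],[0,0,0],2],[[0,0,0],[0,0,0],2]]'
python3 - <<'E'
from h import *
rel([.4505,-.2995,.0095],-93.4)
E
```

```text
time_s: 17.42
eef_pos: [0.4531, -0.2994, 0.0098]
eef_rot: [-0.485, 0.484, -0.514, 0.516]
wrist_force: [0.3, 0.9, -2.6]
opening: 0.348
t 17.4167 pos [ 0.4531 -0.2994  0.0098] yaw -93.42 tooly [ 0.003 -0.002 -1.   ] q [-0.8   0.38  1.82  0.    0.94  0.83] F [ 0.3  0.9 -2.6] op 0.3478295480112536
shift cm [ 0.02  0.03 -0.26] turn y -0.0
```

```bash

python3 -m jog '[[[0,0.08,0],[0,0,0],2],[[0,0,0],[0,0,0],2],[[0,0,0],[0,0,0],4],[[0,0,0],[0,0,0],4.5],[[0,0,0],[0,0,0],5],[[0,0,0],[0,0,0],5.5],[[0,0,0],[0,0,0],5.5],[[0,0,0],[0,0,0],5.5]]'
python3 -m jog '[[[0,-0.5,0],[0,0,0],5.5],[[0,-1,0],[0,0,0],5.5],[[0,-2,0],[0,0,0],5.5],[[0,-2,0],[0,0,0],5.5],[[0,-2,0],[0,0,0],5.5],[[0,-2,0],[0,0,0],5.5],[[0,-2,0],[0,0,0],5.5],[[0,0,0],[0,0,0],5.5],[[0,0,0],[0,0,0],5.5],[[0,0,0],[0,0,0],5.5]]'
python3 - <<'E'
from h import *
from bench import imaging
d=imaging.camera("wrist");e=imaging.camera("top")
cv2.imwrite("pics/fin.png",np.hstack([cv2.resize(x["frame"],(400,300)) for x in(d,e)])[:,:,::-1])
P=cloud(d)
u,v=proj(d,(.453,-.2994,.032)).astype(int)
m=np.zeros((480,640),bool);m[v-60:v+60,u-32:u+32]=1;m&=(d["depth"]>0)&(P[...,2]>.028)
q=P[m]*1000;print(u,v,q.mean(0),np.median(q[:,2]),cv2.minAreaRect(q[:,:2].astype(np.float32)))
E
```

```text
time_s: 18.08
eef_pos: [0.4548, -0.301, 0.011]
eef_rot: [-0.485, 0.485, -0.512, 0.517]
wrist_force: [0.2, 0.1, -0.6]
opening: 0.645
time_s: 18.92
eef_pos: [0.4542, -0.3004, 0.1376]
eef_rot: [-0.485, 0.485, -0.511, 0.518]
wrist_force: [-0.3, 0.3, 0.0]
opening: 0.643
313 231 [ 455.44906151 -298.68401398   30.76648539] 30.82814608730012 ((453.2802734375, -298.56072998046875), (34.0539665222168, 78.05729675292969), 86.69385528564453)
```

View pics/fin.png

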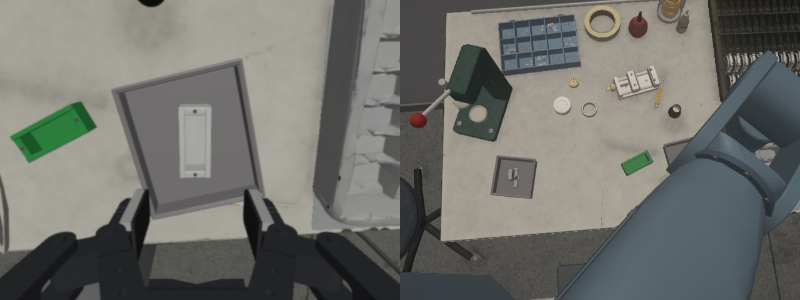

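The bracket lies flat in the large bin at (195,142), and its top reads 31 mm (4 + 28 expected). The hook is in the small bin at (513,177), the green part is untouched and the gripper is clear.

```bash
python3 -c "
from bench import ctrl
print(ctrl.hand_in())"
```

```text
the job is handed in; nothing more can be done
None
```

The job is done and handed in, at about 19 s of the 64 s allowed. I gripped the hook by its tab and turned it about 88° while it rested. I then lifted it out with the bracket still on the bench, and stood it in the middle of the small bin. The bracket went by its 34 mm width onto the floor of the large bin.

- **Bracket:** it lies flat at about (0.453, -0.299). Its top reads 31 mm, against 32 mm expected. The gripper is clear, at 0.14 m.
- **Hook:** it is still standing in the small bin in the last top view.
- **Other checks:** the green look-alike has not moved. Wrist forces stayed under about 4 N in every reading I took.
- **Disagreements:** the top and wrist cameras differed by about 3 to 4 mm in y on the starting pose, so I aimed in between. The finger opening read about 30 mm on the 34 mm bracket, yet it held firmly. One small tilt correction over the small bin had the wrong sign, and I fixed it before releasing the hook.

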